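# Pin the sliding plate of a bevel jig and raise its clamp lever

### The arm

A 6-joint arm with a two-finger parallel gripper is mounted at the origin on the work surface. World frame = base frame: x ahead of the robot, y to its left, z up, the work surface at z = 0. Lengths are in mm, angles in rad, forces in N, time in s.
With the tool pointing down it reaches from about 200 to 875 mm from the base axis. Payload 3.4 kg.
Tool frame: the origin (TCP) lies at the very end of the fingers, on their centre line; the grasp point (between the pads) lies 19 mm behind it (robot.grasp_offset is the z of the grasp point in the tool frame, in mm); z points along the fingers, y is the line along which they close (so a half turn about z gives the same grasp; the last joint's range is limited). The gripper opens to 94 mm and grips with 3 to 60 N. Pads are 16 mm wide; open, the fingers measure 119 mm over their backs; the gripper's body (75 mm by 177 mm) begins 78 mm behind the grasp point.
Start: joints at [1.027, 0.276, 1.505, -0, 1.361, -0.121], TCP at [235.953, 524.397, 205.493] pointing down, gripper open.
Joint ranges: [-2.89, 2.89], [-0.75, 2.08], [0.22, 2.7], [-1.18, 4.32], [0.11, 2.71], [-2.7, 2.7]. Speed limits (rad/s): [2.57, 2.57, 3.14, 3.14, 3.14, 3.14].

### API

Orientations are given as a rotation vector (axis times angle).
In Python, from cell import robot gives the robot as it stands. Calls block until the motion is done:
- robot.move_to(position, orientation): joint-space move of the TCP to a pose.
- robot.move_straight(position, frame=None, v=150): straight line of the TCP; frame=None keeps the orientation; v is the mean speed in mm/s.
- robot.set_joints(angles): joint-space move.
- robot.gripper_to(opening): opening from 0.0 (shut) to 1.0 (fully open); the grip force is fixed at half the most; returns when the fingers have stopped.
- robot.wait(seconds).
- robot.inverse_kinematics(position, orientation): joint angles nearest the present ones, or None.
- robot.get_state(): the state.
- robot.read_camera(name): name is "scene" or "top"; returns a dict with "pixels" (420x560x3 uint8, red, green, blue), "K" (3x3 intrinsics, pixels), "dist_coeffs" ([k1, k2, p1, p2, k3] as OpenCV has them; the pictures are not rectified), "R" (3x3) and "t" (3): a world point X has camera coordinates R X + t. Camera axes: x right, y down, z forward; pixel columns grow to the right and rows downward; lengths in mm; the calibration is good to about 2 mm. A picture is of the moment at which its call begins. There is no depth.
A pose or a line that the arm cannot do raises robot.Unreachable and nothing moves.
- robot.job_done(): hands the job in; it is judged then, once.
Trained networks look in a picture, given as the dict that the camera call returned (one of the last four; its "shot" number tells which), for a name from the list of things; names that differ only in an ending like _2 or _b are one class to them, and where a whole thing is asked for, a point or a joint stands for the part that bears it (a point fixed in the world has none). Each returns a list of dicts, best first, with "conf" (0 to 1); they miss things now and then, are a little off and sometimes report something else, mostly with a low value. They report only what shows in the picture. A call takes as long as a camera call.
- robot.masks_of(name, picture): "mask" (420x560 bool, what is visible of it) and "centre" ([column, row] as shares, 0 to 1, of the picture: columns of its width, rows of its height, amid what is visible of it).
- robot.mark_of(name, picture): "centre" ([column, row] as shares, 0 to 1, of the picture: columns of its width, rows of its height: a listed point, or the origin of a listed thing).
The state is a dict: "time": time; "qpos": joint angles; "joint_velocities": joint speeds; "joint_efforts": joint torques, N m; "tcp_pos": TCP position; "ee_rot": TCP orientation; "wrist_force": force on the tool from outside, world axes, zero at the start; "ft_torque": the same for the moment, N m; "grip_width": opening from 0.0 (shut) to 1.0 (fully open); "grasp_force": force on a finger pad.
Only numpy, scipy, OpenCV 4.12 (cv2) and the standard library are available. Lean on these libraries where they do the work, as an engineer would, in place of code of your own. Each camera call takes 0.05 s, during which the arm holds its last target. There are 200 camera calls.

### The job

On the woodshop bench, take the steel locating pin with the square yellow head out of its stand and push it through the hole in the jig's loose sliding plate and on through the hole in the sloping deck beneath, fully home with its collar down on the plate. Then swing the red-knobbed clamp lever up until it stands straight upright, and let go. Leave the other rod, the file and the wooden workpiece where they are.

Things in the scene. Friction and masses are not known exactly. Their poses are not given: they have to be found in the camera images.
- pin: Locating pin, 100 g: steel shank 12 mm thick, 77 mm long, nose tapering to 4 mm over its last 12 mm; round collar 26 mm wide, 6 mm thick; above it a square yellow head 18 x 18 mm, 42 mm tall. Origin: on the axis at the collar's underside. z: from tip to head (head top z = 48 mm); x, y square to the head's sides. Starts upright in a stand, collar on its top, 80 mm up; lift 80 mm to clear.
- pin_tip (a point): The end of the pin's nose, on its axis, 77 mm below the collar's underside.
- deck: Sloping brown deck of the jig, 150 x 130 x 15 mm, fixed. Origin: centre of its 13.5 mm hole, on the upper face, 95 mm above the bench. z: square out of the face, up and toward the jig's front, 35 degrees from vertical; y: level, along the rails; x: up the slope. The hole runs right through along z, free below. A pin fully home has its tip at z = -33 mm. The sliding plate hides it from above.
- plate_mid (a point): Fixed point on the deck hole's axis, 44 mm above the deck, level with the top of the loose aluminium sliding plate (88 along x, 60 along y, 12 mm thick, bottom 32 mm above the deck, 13.5 mm hole in its middle). The plate slides along deck y only, 16 mm either way, friction 3 N. It starts up to 14 mm off to either side, NOT measured: find its hole by touch or sight.
- rail_mark (a point): White line on the outer lip of the lower rail, at deck x = -51.5, y = 0, z = 44 mm; the upper rail has another at x = +51.5. Two dark rails along y carry the plate; each fills deck x = 31 to 57 mm (and -57 to -31), its lip level with the plate, 44 mm above the deck. When the plate's black lines meet the white ones, its hole is over the deck's hole.
- jig: The whole plywood jig, fixed to the bench, standing on a base board 190 x 250 x 12 mm. Origin: on the bench right below the deck's hole. x points away from the jig's front (the robot's side), y to the left, z up; the yaw varies. The clamp lever stands on its right (-y) side.
- clamp_lever (a joint): Angle of the clamp lever in rad, which has a stiff hinge (0.1 N m of friction, stays where it is left). 0: leaning 50 degrees from upright, outward to the jig's right (-y); 0.873: straight upright, in line with the green mark; it can go on to 1.4, leaning inward. It starts between 0 and 0.3.
- lever_pivot (a point): Hinge of the clamp lever, 45 mm above the bench; the hinge axis is the jig's x axis.
- lever_knob (a point): Centre of the lever's red ball knob, 24 mm in diameter, 90 mm from the hinge, on a steel rod 10 mm thick.
- stand_a: Wooden stand, medium brown, 60 x 60 x 80 mm tall, fixed, with an upright 14 mm through hole; it holds the pin. Origin: centre of its underside.
- stand_b: Wooden stand, dark brown, same size, fixed; it holds the other rod. Origin: centre of its underside. The two stands may have swapped places.
- dowel: The other rod, not to be used: wooden, with a dark round ball head 30 mm across, upright in the dark stand, its top 51 mm above the stand. Origin: underside of its collar.
- file: Flat file lying on the bench, 285 mm long, amber handle 26 mm wide and 22 mm high toward -x, steel blade toward +x. Origin: on the bench near the end of the blade at the handle.
- workpiece: Half-made light wooden handle lying flat, 55 x 120 x 18 mm. Origin: centre of its underside.

How it is judged (in metres and radians):
On the way, in this order (a step that is already met when the one before it is completed fails the run):
1. the pin is through both holes and fully home, its collar within 3 mm of the plate (z of pin_tip in the frame of deck below -0.03 m and x of pin_tip in the frame of deck between -0.004 and 0.004 m and y of pin_tip in the frame of deck between -0.004 and 0.004 m and angle between the z axis of pin and the z axis of deck, either way round below 0.07 rad), for 0.2 s.
2. with the pin home, the clamp lever stands upright within 7 degrees (all of step 1 and value of joint clamp_lever between 0.753 and 0.993 rad), for 0.2 s.
At the end, for the whole second after the job is handed in: The pin is through the plate's and the deck's holes, its collar within 3 mm of the plate (tip at least 30 mm below the deck's face and within 4 mm of the hole's axis, pin within 4 degrees of it), the clamp lever upright within 7 degrees (0.12 rad), both at rest and released (all of step 2 and linear speed of pin below 0.01 m/s and velocity of joint clamp_lever between -0.05 and 0.05 rad/s); the robot touches nothing.
It fails at once if the other rod is moved by more than 25 mm (distance of dowel from where it was at the start of the episode above 0.025 m).
It fails at once if the file is moved by more than 25 mm (distance of file from where it was at the start of the episode above 0.025 m).
It fails at once if the wooden workpiece is moved by more than 25 mm (distance of workpiece from where it was at the start of the episode above 0.025 m).
It also fails if it takes over 64 s, if anything falls off the work surface, if the arm or the gripper's body presses on something with over 40 N, if the wrist force passes 120 N, or if a joint passes its speed limit or range.

## Working session

There is one attempt and no reset: what is moved stays moved. The work goes in short steps, each a Python script; the robot and the scene stay as the last script left them, time stands still between calls to the robot, and variables do not carry over. Pictures are saved under pics/ and viewed, at most 10 in all, crops included, and the job is handed in when it is done.

```bash
mkdir -p pics; ls; cat > h.py <<'E'
from cell import robot
import numpy as np, cv2
from scipy.spatial.transform import Rotation as Rn
def shoot(name,fn=None):
    p=robot.read_camera(name)
    if fn: cv2.imwrite('pics/'+fn,cv2.cvtColor(p['pixels'],cv2.COLOR_RGB2BGR))
    return p
def ray(p,c):
    px=np.array([[c]],float)
    u=cv2.undistortPoints(px,np.array(p['K'],float),np.array(p['dist_coeffs'],float))[0,0]
    R=np.array(p['R']);t=np.array(p['t']).ravel()
    return -R.T@t, R.T@np.array([u[0],u[1],1.])
def atz(p,c,z):
    o,d=ray(p,c); return o+d*(z-o[2])/d[2]
def tri(ps,cs):
    A=0;b=0
    for p,c in zip(ps,cs):
        o,d=ray(p,c); d=d/np.linalg.norm(d); M=np.eye(3)-np.outer(d,d); A=A+M; b=b+M@o
    X=np.linalg.solve(A,b); return X,[np.linalg.norm(np.cross(X-ray(p,c)[0],ray(p,c)[1]/np.linalg.norm(ray(p,c)[1]))) for p,c in zip(ps,cs)]
def proj(p,X):
    r,_=cv2.Rodrigues(np.array(p['R'],float))
    return cv2.projectPoints(np.array(X,float).reshape(-1,1,3),r,np.array(p['t'],float),np.array(p['K'],float),np.array(p['dist_coeffs'],float))[0][:,0]
E
python3 - <<'E'
from h import *
np.set_printoptions(precision=1,suppress=True)
ps=[shoot('scene','s1.png'),shoot('top','t1.png')]
for p in ps: print('cam',ray(p,[280,210]))
H={'stand_a':0,'pin':80,'dowel':80,'jig':0,'deck':95,'lever_pivot':45,'plate_mid':131,'file':0,'workpiece':0}
for n in ['pin','deck','plate_mid','rail_mark','jig','lever_pivot','lever_knob','stand_a','dowel','file','workpiece','pin_tip']:
    cs=[]
    for p in ps:
        m=robot.mark_of(n,p)
        if m:
            c=np.array(m[0]['centre'])*[560,420]; cs.append(c)
            print(n,p.get('shot'),c,round(m[0]['conf'],2),len(m),atz(p,c,H[n]) if n in H else '')
    if len(cs)==2: print('   tri',*tri(ps,cs))
E
```

```text
pics
cam (array([1306.7,  -41.8,  676.6]), array([-0.8,  0. , -0.6]))
cam (array([ 303.7,  -25.2, 1103.3]), array([ 0.2,  0. , -1. ]))
pin 1 [414.  240.8] 0.63 2 [585.6 276.6  80. ]
pin 2 [155.  168.7] 0.49 1 [590.5 278.5  80. ]
   tri [589.3 276.2  83.3] [np.float64(1.24574904315299), np.float64(1.2457490431527984)]
deck 1 [249.5 247.2] 0.6 1 [598.  -77.4  95. ]
deck 2 [427.2 278.6] 0.66 4 [ 337.8 -296.7   95. ]
   tri [ 361.6 -207.9  -51.1] [np.float64(125.28948903902531), np.float64(125.28948903902538)]
plate_mid 1 [250.  222.2] 0.9 1 [558.6 -74.3 131. ]
plate_mid 2 [314.4 169.9] 0.83 2 [564.8 -70.3 131. ]
   tri [563.8 -72.1 134.7] [np.float64(1.9853273066528934), np.float64(1.9853273066528787)]
rail_mark 1 [245.3 228.1] 0.83 1 
rail_mark 2 [320.1 190.5] 0.9 1 
   tri [529.1 -84.9  93.7] [np.float64(2.078321821965752), np.float64(2.07832182196576)]
jig 1 [255.9 280.3] 0.97 1 [598.3 -68.7   0. ]
jig 2 [312.7 169.4] 0.79 2 [601.3 -72.4   0. ]
   tri [600.6 -70.5   2.3] [np.float64(1.8606564385916549), np.float64(1.860656438591677)]
lever_pivot 1 [192.2 268. ] 0.91 1 [ 597.2 -203.2 
[... 260 characters left out ...]
p.float64(118.68587712839677), np.float64(118.68587712839684)]
stand_a 1 [407.8 273.2] 0.92 2 [600.7 270.3   0. ]
stand_a 2 [202.9 233.1] 0.94 2 [455.8 186.    0. ]
   tri [ 484.9  262.8 -111.1] [np.float64(55.94345932532087), np.float64(55.94345932532094)]
dowel 1 [360.  206.1] 0.64 1 [444.5 188.9  80. ]
file 1 [157.1 218.1] 0.7 1 [ 340.  -330.8    0. ]
file 2 [427.9 278.9] 0.82 1 [ 340.4 -323.7    0. ]
   tri [ 340.7 -327.2   -0.2] [np.float64(3.3756787990086976), np.float64(3.3756787990085604)]
workpiece 1 [287.2 218.7] 0.88 2 [371.4  16.6   0. ]
workpiece 2 [275.6 267.6] 0.79 1 [372.9  18.9   0. ]
   tri [372.8  17.7   1. ] [np.float64(1.1703519237315183), np.float64(1.1703519237315192)]
```

```bash
cd pics; python3 -c "
import cv2
a=cv2.imread('s1.png');b=cv2.imread('t1.png')
cv2.imwrite('s1v.png',cv2.resize(a[130:340,120:480],None,fx=2.2,fy=2.2,interpolation=2))
cv2.imwrite('t1v.png',cv2.resize(b[90:310,120:460],None,fx=2.3,fy=2.3,interpolation=2))"
```

```text
(no output)
```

View pics/s1v.png

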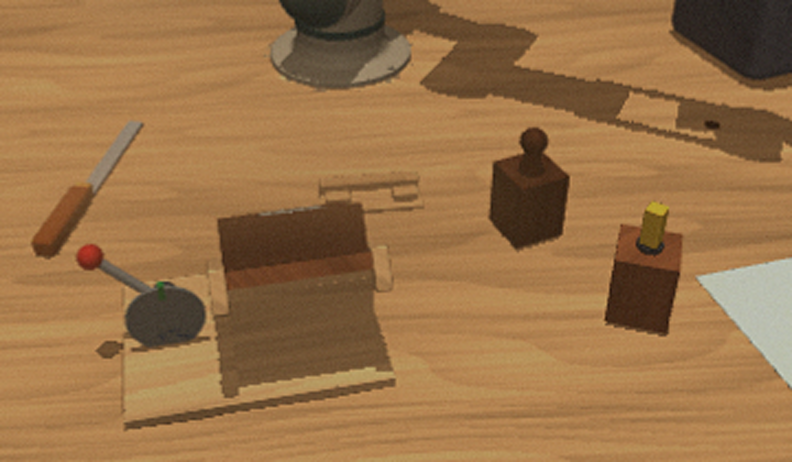

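View pics/t1v.png

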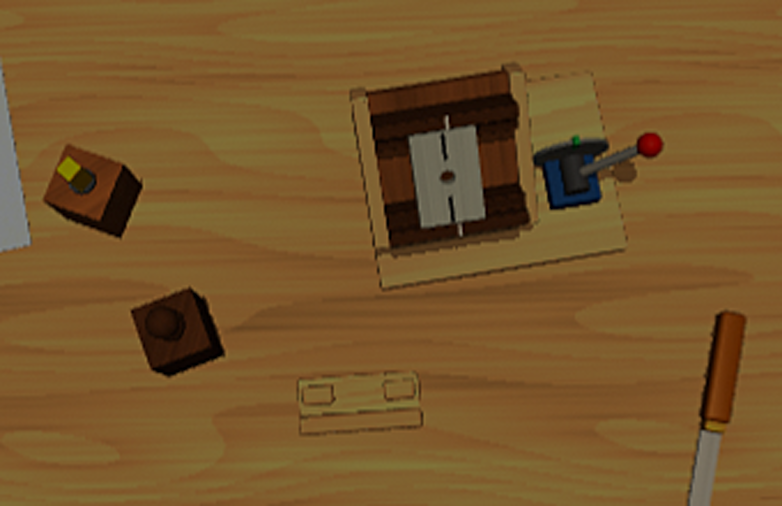

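The scene view shows the jig from behind, with the lever knob at (160,247) px and the yellow pin in the right stand at about (417,235). In the top view the plate hole is at about (314,167), the white marks are at about (314,143) and (320,189), and the black lines sit a little left of them. Next I zoom in on the plate and fit the jig pose.

```bash
python3 - <<'E'
from h import *
np.set_printoptions(precision=2,suppress=True)
b=cv2.imread('pics/t1.png')
a=b[132:202,282:352]; a=cv2.resize(a,None,fx=8.4,fy=8.4,interpolation=cv2.INTER_CUBIC)
a=cv2.convertScaleAbs(a,alpha=1.6)
cv2.imwrite('pics/z1.png',a)
p=robot.read_camera('top'); print('mm/px', np.linalg.norm(atz(p,[314,167],131)-atz(p,[315,167],131)))
for nm,q in(('top',p),('scene',robot.read_camera('scene'))):
    hsv=cv2.cvtColor(q['pixels'],cv2.COLOR_RGB2HSV)
    m=cv2.inRange(hsv,(23,150,60),(35,255,255))
    ms=robot.masks_of('pin',q)
    for k in ms: print(nm,k['conf'],np.array(k['centre'])*[560,420],k['mask'].sum())
    n,l,st,c=cv2.connectedComponentsWithStats(m); 
    for i in range(1,n):
        if st[i,4]>20:
            pts=np.argwhere(l==i)[:,::-1].astype(np.float32); print(nm,'yellow',st[i],c[i],cv2.minAreaRect(pts))
    m=cv2.inRange(hsv,(0,190,80),(6,255,255))|cv2.inRange(hsv,(174,190,80),(180,255,255)); n,l,st,c=cv2.connectedComponentsWithStats(m)
    for i in range(1,n):
        if st[i,4]>15: print(nm,'red',st[i],c[i])
    for n in('stand_a','lever_knob'):
        for k in robot.masks_of(n,q)[:2]:
            pts=np.argwhere(k['mask'])[:,::-1].astype(np.float32); print(n,k['conf'],cv2.minAreaRect(pts),np.array(k['centre'])*[560,420])
E
```

```text
mm/px 2.075119574574915
top 0.57 [152.49 163.  ] 146
top yellow [145 158  10  11  65] [149.31 162.77] ((149.25001525878906, 162.75001525878906), (7.0710673332214355, 7.77817440032959), 45.0)
top red [ 25 106  24  62 177] [ 36.44 136.48]
top red [398 148  10   9  72] [402.61 151.99]
stand_a 0.7 ((196.72463989257812, 233.8031005859375), (34.83517074584961, 32.89371871948242), 70.55996704101562) [199.42 236.71]
stand_a 0.67 ((160.3753204345703, 172.53485107421875), (38.05685806274414, 30.031261444091797), 21.250505447387695) [166.1  175.98]
lever_knob 0.54 ((342.9266052246094, 162.12982177734375), (88.56867980957031, 131.71365356445312), 81.32682800292969) [331.02 165.82]
lever_knob 0.46 ((389.82354736328125, 155.70587158203125), (10.629590034484863, 36.01044845581055), 77.47119140625) [398.1 152.8]
scene 0.54 [415.02 234.32] 239
scene 0.27 [252.62 242.89] 2133
scene 0.17 [238.   276.99] 9660
scene yellow [483  74  22   5  68] [493.51  75.79] ((493.5152282714844, 75.78680419921875), (21.089126586914062, 3.348611354827881), 4.085616588592529)
scene yellow [506  76  47  20 451] [528.    8
[... 217 characters left out ...]
18.883792877197266), 6.340191841125488)
scene yellow [480  80  10   3  22] [484.36  80.77] ((484.5, 81.0), (2.0, 9.0), 90.0)
scene yellow [414 222  10   6  35] [418.26 224.26] ((418.4000549316406, 224.30003356933594), (8.538147926330566, 4.110960960388184), 18.43494987487793)
scene red [156 241  10  11  66] [159.88 245.5 ]
scene red [542 271  18  14  50] [550.64 277.2 ]
stand_a 0.68 ((360.0, 221.5), (39.0, 34.0), 90.0) [356.78 222.89]
stand_a 0.64 ((412.35662841796875, 256.6455078125), (31.2353572845459, 46.456459045410156), 10.885526657104492) [412.5 261.2]
lever_knob 0.69 ((169.92002868652344, 253.94000244140625), (35.80000686645508, 11.200000762939453), 36.869895935058594) [168.39 251.12]
```

View pics/z1.png

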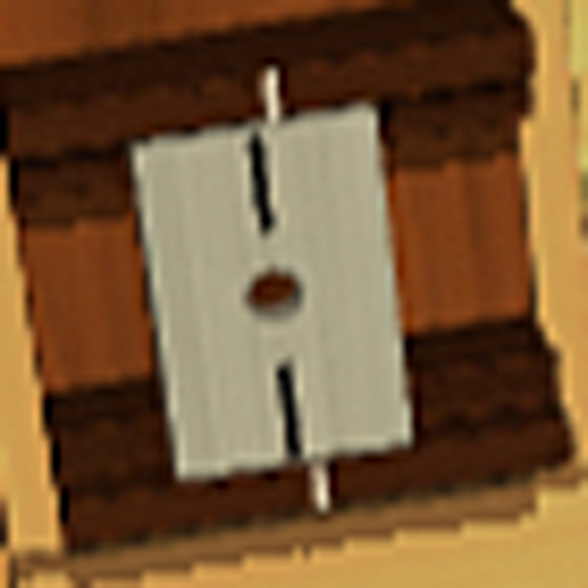

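The zoom puts the plate hole at (274,292). The white marks are centred at (272,95) and (320,486), so the hole sits about 22 zoomed px left of the white-mark line, roughly +5 mm along deck y. Next I fit the jig pose and pick the pin.

```bash
cat >> h.py <<'E'
s35,c35=np.sin(np.radians(35)),np.cos(np.radians(35))
DX=np.array([c35,0,s35]);DZ=np.array([-s35,0,c35]);DY=np.array([0,1.,0])
def dk(x,y,z): return np.array([0,0,95.])+x*DX+y*DY+z*DZ   # deck coords -> jig coords
def jw(P,j): return Rn.from_euler('z',j[2]).apply(P)+[j[0],j[1],0]  # jig -> world
def down(yaw): # tool z down, tool y along yaw
    y=np.array([np.cos(yaw),np.sin(yaw),0]);z=np.array([0,0,-1.]);return Rn.from_matrix(np.c_[np.cross(y,z),y,z]).as_rotvec()
E
python3 - <<'E'
from h import *
from scipy.optimize import least_squares
np.set_printoptions(precision=2,suppress=True)
t,s=robot.read_camera('top'),robot.read_camera('scene')
Z=lambda u,v:np.array([282+(u+.5)/8.4-.5,132+(v+.5)/8.4-.5])
obs=[(t,dk(51.5,0,44),Z(272.5,95),1),(t,dk(-51.5,0,44),Z(320.5,486),1),(t,np.zeros(3),[312.7,169.4],.2),(s,np.zeros(3),[255.9,280.3],.3)]
f=lambda j:np.concatenate([w*(proj(c,jw(P,j))[0]-u) for c,P,u,w in obs])
r=least_squares(f,[600,-71,.1]); j=r.x; print('jig',j,r.fun)
print('plate',jw(dk(0,0,44),j),'hole y off: fit')
g=least_squares(lambda q:proj(t,jw(dk(q[0],q[1],44),j))[0]-Z(274,292),[0,5]); print('hole deck xy',g.x)
for (x,u,v) in((44,257,138),(-44,295,455)):
    g=least_squares(lambda q:proj(t,jw(dk(q[0],q[1],44),j))[0]-Z(u,v),[x,5]); print('black',g.x)
print('pivot',tri([s,t],[[192.2,268],[367.2,168.1]])[0],'knob',tri([s,t],[[159.9,245.5],[402.6,152]]))
print('headtop',atz(t,[149.3,162.8],128),atz(s,[418.3,224.3],128))
np.save('jig.npy',j)
for yaw in np.radians([-45,45,135,-135]):
    for z in(230,90): print(round(np.degrees(yaw)),z,robot.inverse_kinematics([588,277,z],down(yaw)))
R=Rn.from_euler('z',j[2]).as_matrix()
for sg in(1,-1):
    y=sg*DY; z=-DZ; o=Rn.from_matrix(R@np.c_[np.cross(y,z),y,z]).as_rotvec()
    for h in(12,100): print(sg,h,robot.inverse_kinematics(jw(dk(0,0,44+h),j),o))
E
```

```text
jig [596.71 -72.1    0.14] [-0.08  0.04 -0.04 -0.13 -0.02  0.38 -0.46 -0.12]
plate [571.72 -75.63 131.04] hole y off: fit
hole deck xy [1.53 5.46]
black [41.46  4.86]
black [-42.34   5.36]
pivot [ 591.16 -199.43   39.03] knob (array([ 603.11, -258.48,  115.69]), [np.float64(0.07822054182312317), np.float64(0.07822054182322674)])
headtop [590.27 276.75 128.  ] [590.63 276.53 128.  ]
-45 230 [ 0.33  0.38  1.29 -0.    1.47  1.12]
-45 90 [ 0.33  0.46  1.51 -0.    1.17  1.12]
45 230 [ 0.33  0.38  1.29 -0.    1.47 -0.45]
45 90 [ 0.33  0.46  1.51 -0.    1.17 -0.45]
135 230 [ 0.33  0.38  1.29 -0.    1.47 -2.02]
135 90 [ 0.33  0.46  1.51 -0.    1.17 -2.02]
-135 230 [ 0.33  0.38  1.29 -0.    1.47  2.69]
-135 90 [ 0.33  0.46  1.51 -0.    1.17  2.69]
1 12 None
1 100 [-0.6  -0.08  2.08  0.6   0.75 -2.67]
-1 12 [-0.5   0.09  2.14  0.74  0.53  0.35]
-1 100 [-0.6  -0.08  2.08  0.6   0.75  0.47]
```

```bash
python3 - <<'E'
from h import *
np.set_printoptions(precision=3,suppress=True)
o=down(np.radians(45))
robot.gripper_to(.5)
robot.move_to([590,276.6,200],o)
robot.move_straight([590,276.6,91],v=150)
robot.gripper_to(0)
st=robot.get_state(); print(st['time'],st['grip_width'],st['grasp_force'],st['wrist_force'],st['ft_torque'])
robot.move_straight([590,276.6,191],v=150)
st=robot.get_state(); print(st['time'],st['grip_width']*94,st['grasp_force'],st['wrist_force'])
# to pre-insert with pin over jig, high, for a look
j=np.load('jig.npy');R=Rn.from_euler('z',j[2]).as_matrix()
oi=Rn.from_matrix(R@np.c_[np.cross(-DY,-DZ),-DY,-DZ]).as_rotvec()
# tcp is 11 mm above collar underside
robot.move_to(jw(dk(0,5.3,44+77+11+25),j),oi)
st=robot.get_state(); print(st['time'],st['tcp_pos'],st['wrist_force'])
t=shoot('top','t2.png');s=shoot('scene','s2.png')
tip=jw(dk(0,5.3,44+25),j); print('exp tip',tip,proj(t,tip),proj(s,tip))
org=jw(dk(0,5.3,44+25+77),j); print('exp pin org',proj(t,org),proj(s,org))
for n in('pin_tip','pin'):
    for c in(t,s):
        for m in robot.mark_of(n,c)[:2]: print(n,c['shot'],np.array(m['centre'])*[560,420],m['conf'])
b=cv2.imread('pics/t2.png')[110:210,270:370];a=cv2.imread('pics/s2.png')[150:250,200:300]
cv2.imwrite('pics/z2.png',np.hstack([cv2.convertScaleAbs(cv2.resize(b,(400,400),interpolation=2),alpha=1.5),cv2.resize(a,(400,400),interpolation=2)]))
E
```

```text
5.6917 0.19500179133925993 29.483967125415802 [ 0.144 -1.153  2.479] [-0.034  0.027  0.005]
6.5083 18.33861644884181 29.486376643180847 [-0.338  0.428 -1.616]
7.8917 [507.321 -79.249 223.754] [ 0.968  0.4   -0.748]
exp tip [556.779 -72.39  151.521] [[315.93  171.045]] [[250.33  213.724]]
exp pin org [[321.321 184.772]] [[245.645 177.311]]
pin_tip 7 [317.576 167.58 ] 0.58
pin_tip 8 [250.488 214.62 ] 0.86
pin_tip 8 [193.984 266.91 ] 0.59
pin 7 [319.088 182.406] 0.68
pin 8 [245.392 178.206] 0.57
pin 8 [156.576 218.316] 0.26
```

View pics/z2.png

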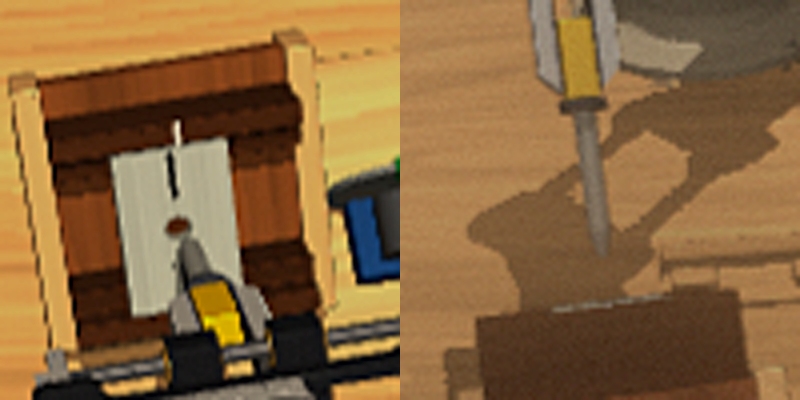

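The left panel shows the tip at about (316.5,170) in the top view, against a predicted (315.9,171.0). In the scene view it matches the prediction. Both agree to about 1–2 mm, so I descend into the plate hole with force checks.

```bash
cat >> h.py <<'E'
def setup():
    j=np.load('jig.npy');R=Rn.from_euler('z',j[2]).as_matrix();M=R@np.c_[DX,DY,DZ]
    return j,R,M
def go(q,v=60):
    j,R,M=setup(); robot.move_straight(jw(dk(q[0],q[1],q[2]+88),j),v=v)
def F(): 
    st=robot.get_state(); return setup()[2].T@np.array(st['wrist_force']),st
E
python3 - <<'E'
from h import *
np.set_printoptions(precision=2,suppress=True)
q=np.array([0,5.9,69.]); go(q); f0,st=F(); print(f0,st['time'])
for z in [48,45,42,40,38,36,34,32,30,28,26,24]:
    q[2]=z; go(q,40); f,st=F(); f=f-f0; print(z,q,f,round(st['grip_width']*94,2))
    if f[2]>12: print('blocked'); break
    if np.hypot(*f[:2])>2 and z<44: q[:2]+=np.clip(.15*f[:2],-.6,.6)
np.save('q.npy',q);np.save('f0.npy',f0); print(st['time'])
E
```

```text
[-0.36  0.06 -1.14] 8.4417
48 [ 0.   5.9 48. ] [ 1.01 -0.5  -0.26] 18.18
45 [ 0.   5.9 45. ] [-0.43 -0.27  0.29] 18.47
42 [ 0.   5.9 42. ] [-0.99  0.32  0.01] 18.08
40 [ 0.   5.9 40. ] [-0.63 -1.    0.71] 18.17
38 [ 0.   5.9 38. ] [-0.03 -0.48  0.25] 18.29
36 [ 0.   5.9 36. ] [ 0.16  0.12 -0.58] 18.34
34 [ 0.   5.9 34. ] [-0.56 -0.59  1.1 ] 18.03
32 [ 0.   5.9 32. ] [-0.62 -0.31  0.21] 18.02
30 [ 0.   5.9 30. ] [-1.42  0.35 -0.64] 18.01
28 [ 0.   5.9 28. ] [-1.86  0.55 -0.73] 18.32
26 [ 0.   5.9 26. ] [-1.56 -0.65 -0.76] 17.93
24 [ 0.   5.9 24. ] [-2.88  1.19 -0.35] 17.92
11.8667
```

Tip is in the plate hole. Now I drag the plate to centre and insert.

```bash
python3 - <<'E'
from h import *
np.set_printoptions(precision=2,suppress=True)
q=np.load('q.npy');f0=np.load('f0.npy'); q[0]-=.3
q[1]=0.4; go(q,20); f,st=F(); print('drag',f-f0)
for z in [10,5,2,0,-2,-4,-6,-8,-10,-12,-15,-18,-21,-24,-27,-29,-31,-32,-33,-34]:
    q[2]=z; go(q,40); f,st=F(); f=f-f0; print(q,f,round(st['grip_width']*94,2))
    if f[2]>15: print('blocked'); break
    q[:2]+=np.clip(.08*f[:2],-.4,.4)*(np.abs(f[:2])>(3 if z<4 else 5))
np.save('q.npy',q); print(st['time'])
E
```

```text
drag [-1.92  2.97 -1.43]
[-0.73  0.4  10.  ] [-2.89  2.08 -1.97] 17.87
[-0.73  0.4   5.  ] [-1.76  2.03 -1.28] 18.11
[-0.73  0.4   2.  ] [-1.95  2.44 -1.66] 17.73
[-0.73  0.4   0.  ] [-2.53  2.51 -1.25] 17.75
[-0.73  0.4  -2.  ] [-2.79  2.48 -0.68] 18.06
[-0.73  0.4  -4.  ] [-2.95  2.77 -0.91] 17.88
[-0.73  0.4  -6.  ] [-2.61  2.3  -1.19] 18.26
[-0.73  0.4  -8.  ] [-2.23  1.92 -0.37] 17.8
[ -0.73   0.4  -10.  ] [-3.84  2.72 -0.55] 17.64
[ -1.04   0.4  -12.  ] [-2.98  3.24 -0.7 ] 17.62
[ -1.04   0.66 -15.  ] [-2.47  1.53 -1.72] 18.29
[ -1.04   0.66 -18.  ] [-2.7   1.27 -2.06] 17.53
[ -1.04   0.66 -21.  ] [-2.29  1.74 -1.92] 17.72
[ -1.04   0.66 -24.  ] [-3.1   1.99 -1.69] 17.6
[ -1.29   0.66 -27.  ] [-1.96  2.17 -0.93] 17.93
[ -1.29   0.66 -29.  ] [-2.38  1.36 -1.67] 17.63
[ -1.29   0.66 -31.  ] [-1.71  1.84 -0.94] 17.68
[ -1.29   0.66 -32.  ] [-1.68  1.36 -0.18] 18.29
[ -1.29   0.66 -33.  ] [-4.39  1.78  9.77] 17.66
[ -1.64   0.66 -34.  ] [-4.9   0.96 22.77] 17.96
blocked
17.5667
```

Fully home: firm contact at tip z ≈ -33 mm. Next I release, back off along the axis, and check.

```bash
python3 - <<'E'
from h import *
np.set_printoptions(precision=2,suppress=True)
q=np.load('q.npy'); q[2]=-32.8; go(q,20)
robot.gripper_to(.4); f,st=F(); print(st['grip_width'],f,st['grasp_force'])
q[2]=80; go(q,150)
j,R,M=setup()
jx,jy=-20,-130
robot.gripper_to(0)
o=down(j[2])
for k in(j[2],j[2]+np.pi): print(robot.inverse_kinematics(jw(np.array([jx,-225,160.]),j),down(k)),robot.inverse_kinematics(jw(np.array([jx,-225,105.]),j),down(k)))
robot.move_to(jw(np.array([jx,-225,240.]),j),o if robot.inverse_kinematics(jw(np.array([jx,-225,240.]),j),o) is not None else down(j[2]+np.pi))
print(robot.get_state()['time'])
t=shoot('top','t3.png');s=shoot('scene','s3.png')
org=jw(dk(0,0,44),j);hd=jw(dk(0,0,92),j);print('exp pin org/head top',proj(t,[org,hd]),proj(s,[org,hd]))
for c in(t,s):
    for m in robot.mark_of('pin',c)[:1]: print(np.array(m['centre'])*[560,420],m['conf'])
b=cv2.imread('pics/t3.png')[110:230,270:430];a=cv2.imread('pics/s3.png')[150:300,100:300]
cv2.imwrite('pics/z3.png',np.hstack([cv2.convertScaleAbs(cv2.resize(b,(400,300),interpolation=2),alpha=1.5),cv2.resize(a,(400,300),interpolation=2)]))
E
```

```text
0.4001585208579667 [ 0.05 -0.21 -0.82] 0.0
[-0.56  0.45  1.34 -0.    1.35 -0.7 ] [-0.56  0.49  1.42 -0.    1.23 -0.7 ]
[-0.56  0.45  1.34  0.    1.35  2.44] [-0.56  0.49  1.42  0.    1.23  2.44]
21.05
exp pin org/head top [[316.86 166.59]
 [320.09 174.51]] [[249.34 225.88]
 [246.42 203.16]]
[316.51 166.91] 0.54
[250.49 224.91] 0.73
```

View pics/z3.png

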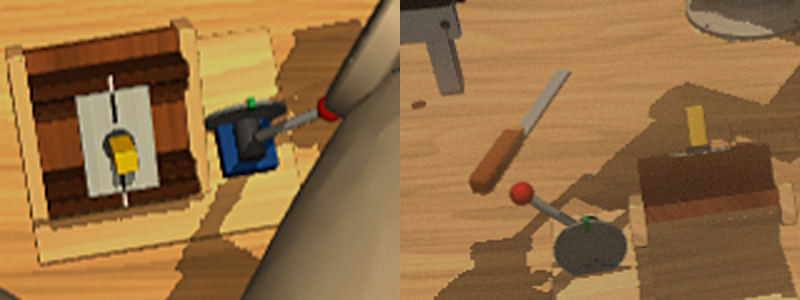

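The pin sits home: head upright along the axis and black lines meeting the white marks. The lever is still leaning outward, so I push its knob inward with closed fingers.

```bash
python3 - <<'E'
from h import *
np.set_printoptions(precision=2,suppress=True)
j,R,M=setup(); P=lambda y,z:jw(np.array([-20.,y,z]),j)
robot.move_straight(P(-225,105),v=150)
f0=np.array(robot.get_state()['wrist_force'])
for y in(-212,-208,-204,-200,-190,-180,-170,-160,-154):
    robot.move_straight(P(y,105),v=60); st=robot.get_state(); print(y,R.T@(np.array(st['wrist_force'])-f0))
robot.move_straight(P(-190,105),v=150); robot.move_straight(P(-225,200),v=200)
robot.set_joints(np.array(robot.get_state()['qpos'])+[-.5,0,0,0,0,0])
print(robot.get_state()['time'])
t=shoot('top','t4.png');s=shoot('scene','s4.png')
C=[]
for c in(s,t):
    hsv=cv2.cvtColor(c['pixels'],cv2.COLOR_RGB2HSV)
    m=cv2.inRange(hsv,(0,190,80),(6,255,255))|cv2.inRange(hsv,(174,190,80),(180,255,255)); n,l,S,ce=cv2.connectedComponentsWithStats(m)
    u=proj(c,P(-130,135))[0]; i=1+np.argmin(np.linalg.norm(ce[1:]-u,axis=1)); print('upright expected',u,'seen',ce[i],S[i]); C.append(ce[i])
X,e=tri([s,t],C); print('knob jig',R.T@(X-[j[0],j[1],0]),e)
b=cv2.imread('pics/t4.png')[110:230,270:430];a=cv2.imread('pics/s4.png')[150:300,100:300]
cv2.imwrite('pics/z4.png',np.hstack([cv2.convertScaleAbs(cv2.resize(b,(400,300),interpolation=2),alpha=1.5),cv2.resize(a,(400,300),interpolation=2)]))
E
```

```text
-212 [-0.39  1.02 -0.13]
-208 [-0.35 -0.01  0.6 ]
-204 [-0.14 -1.69  1.3 ]
-200 [-2.17 -6.68  5.08]
-190 [-0.76 -4.68  3.41]
-180 [-0.17 -2.35  1.81]
-170 [-0.34  0.    0.42]
-160 [-0.42 -0.12  0.65]
-154 [ 0.04 -0.27  0.03]
27.25
upright expected [186.22 234.26] seen [184.12 232.63] [180 229  10   9  57]
upright expected [378.36 153.61] seen [379.84 152.89] [375 148  11  10  79]
knob jig [ -20.2  -132.94  139.47] [np.float64(0.6260368120463552), np.float64(0.6260368120462944)]
```

View pics/z4.png

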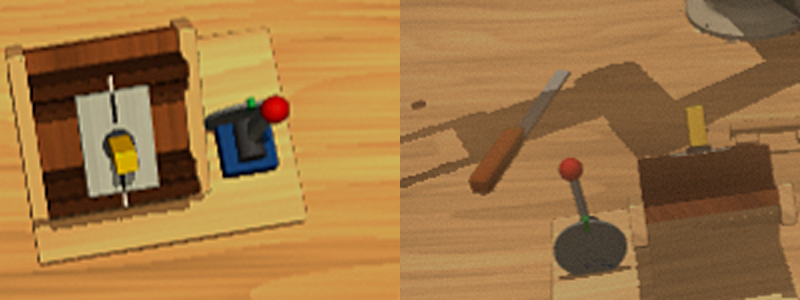

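The lever still leans slightly outward. A circle fit through the two knob positions puts the pivot at y ≈ -124, so the lean is about 5.6°. I check this against the green mark before nudging further.

```bash
python3 - <<'E'
from h import *
np.set_printoptions(precision=2,suppress=True)
j,R,M=setup(); J=lambda x,y,z:jw(np.array([x,y,z],float),j)
s,t=robot.read_camera('scene'),robot.read_camera('top')
C=[];K=[]
for c,b in((s,(120,215,230,300)),(t,(340,130,420,200))):
    hsv=cv2.cvtColor(c['pixels'],cv2.COLOR_RGB2HSV)
    m=cv2.inRange(hsv,(45,120,30),(85,255,255)); w=np.zeros_like(m); w[b[1]:b[3],b[0]:b[2]]=1
    C.append(np.argwhere((m>0)&(w>0)).mean(0)[::-1]); print('green',C[-1],((m>0)&(w>0)).sum())
    m=robot.mark_of('lever_pivot',c); print('pivot',np.array(m[0]['centre'])*[560,420],m[0]['conf']); K.append(np.array(m[0]['centre'])*[560,420])
for n,c in(('green',C),('pivot',K)):
    X,e=tri([s,t],c); print(n,'jig',R.T@(X-[j[0],j[1],0]),e)
for y in(-124,-130): print(y,'pivot,upright scene',proj(s,[J(-20,y,45),J(-20,y,135)]),'top',proj(t,[J(-20,y,45),J(-20,y,135)]))
for c,u in((s,[184.12,232.63]),(t,[379.84,152.89])): print('knob at z135', R.T@(atz(c,u,135)-[j[0],j[1],0]))
E
```

```text
green [192.44 260.22] 9
pivot [192.3  266.11] 0.96
green [370.  150.5] 12
pivot [364.28 162.79] 0.92
green jig [   3.69 -124.81   84.54] [np.float64(0.03941631975656268), np.float64(0.03941631975653329)]
pivot jig [ -13.44 -121.14   52.31] [np.float64(7.626253424068456), np.float64(7.626253424068475)]
-124 pivot,upright scene [[194.92 266.94]
 [189.21 233.86]] top [[369.03 165.77]
 [375.51 154.07]]
-130 pivot,upright scene [[192.1  267.35]
 [186.22 234.26]] top [[371.65 165.35]
 [378.36 153.61]]
knob at z135 [ -26.48 -134.1   135.  ]
knob at z135 [ -18.99 -133.32  135.  ]
```

The green mark gives pivot y ≈ -124.8 and the knob is at -133. I nudge about 8.5 mm further.

```bash
python3 - <<'E'
from h import *
np.set_printoptions(precision=2,suppress=True)
j,R,M=setup(); P=lambda y,z:jw(np.array([-20.,y,z]),j)
robot.move_to(P(-225,200),down(j[2]))
robot.move_straight(P(-190,105),v=150); robot.move_straight(P(-165,105),v=100); robot.move_straight(P(-145.5,105),v=30)
robot.wait(.3); print(robot.get_state()['tcp_pos'],P(-145.5,105))
robot.move_straight(P(-190,105),v=150); robot.move_straight(P(-225,200),v=200)
robot.set_joints(np.array(robot.get_state()['qpos'])+[-.5,0,0,0,0,0])
t=shoot('top','t5.png');s=shoot('scene','s5.png')
for c in(s,t):
    hsv=cv2.cvtColor(c['pixels'],cv2.COLOR_RGB2HSV)
    m=cv2.inRange(hsv,(0,190,80),(6,255,255))|cv2.inRange(hsv,(174,190,80),(180,255,255)); n,l,S,ce=cv2.connectedComponentsWithStats(m)
    u=proj(c,P(-125,135))[0]; i=1+np.argmin(np.linalg.norm(ce[1:]-u,axis=1)); print('exp',u,'seen',ce[i],'jig',R.T@(atz(c,ce[i],135)-[j[0],j[1],0]))
    m=robot.mark_of('pin',c); print('pin',np.array(m[0]['centre'])*[560,420])
print(robot.get_state()['time'],robot.get_state()['wrist_force'])
b=cv2.imread('pics/t5.png')[110:230,270:430];a=cv2.imread('pics/s5.png')[150:300,100:300]
cv2.imwrite('pics/z5.png',np.hstack([cv2.convertScaleAbs(cv2.resize(b,(400,300),interpolation=2),alpha=1.5),cv2.resize(a,(400,300),interpolation=2)]))
E
```

```text
[ 597.18 -218.88  104.8 ] [ 597.28 -218.96  105.  ]
exp [188.71 233.93] seen [187.96 231.85] jig [ -27.42 -126.35  135.  ]
pin [410.93 270.19]
exp [375.98 154.  ] seen [376.28 153.48] jig [ -19.02 -125.83  135.  ]
pin [320.38 166.19]
33.7167 [ 0.11 -0.35 -0.05]
```

View pics/z5.png

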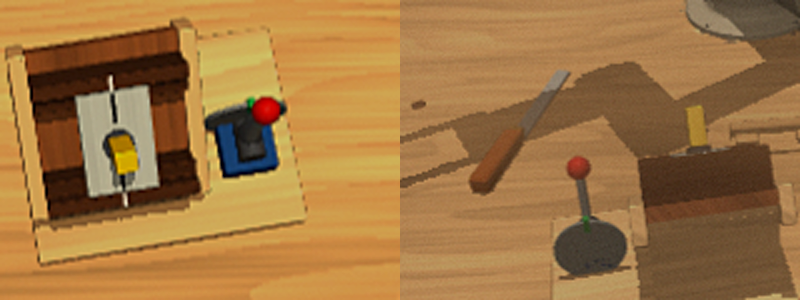

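The knob is now at y ≈ -126 against a pivot at -124.8, so the lever is upright within about 1°. The pin is still home and the arm is clear, so I hand in the job.

```bash
python3 -c "
from cell import robot
print(robot.job_done())"
```

```text
the job is handed in; nothing more can be done
None
```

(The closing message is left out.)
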